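# Let the serving slate stick out from the butcher block

### The job

A thin serving slate lies flat on the low butcher block, so nobody can get a finger under it. Push it along the block with the fingertips, without pinching, lifting or tipping it, until its end sticks out about 5 cm over the end of the block that faces the cutlery caddy, lying square to that end and not over the block's long sides. Leave everything else where it stands, and move clear of it.

Things in the scene. Friction and masses are not known exactly. Their poses are not given: they have to be found in the camera images.
- block: pale wooden butcher block, fixed to the counter: 280 mm along its x, 380 mm along its y, 45 mm high, flat top. Origin at the centre of its underside, so its short ends lie at y = +190 and -190 mm in its own frame. Its y stays within 12 degrees of world y. The wanted end is the one on the side where the cutlery caddy stands.
- slate: dark grey serving slate, 110 mm (x) by 180 mm (y), 10 mm thick, 0.4 to 0.7 kg, loose and flat on the block, its y within 15 degrees of the block's y. Origin at the centre of its underside. Slides at a few newtons, stops when not pushed, and squares up against two spread fingertips pushing its short end. Wanted: origin 150 mm from the block's centre along the block's y, towards the caddy.
- caddy: white plastic cutlery caddy with four compartments and slots, forks and spoons standing in it, 150 x 110 mm, 120 mm high (190 mm with the cutlery). It stands on the counter beyond one end of the block, left or right, and the kettle beyond the other. Origin at the centre of its underside. Leave it alone.
- kettle: steel kettle, 170 mm across, 215 mm high with its handle, standing beyond the other end of the block. Its spout reaches 125 mm from its axis, along its own +x. Origin at the centre of its underside. Leave it alone.
- shaker: small steel salt shaker, 36 mm across, 65 mm tall, standing on the block's top by its far long side (118 mm from the block's centre line). Origin at the centre of its underside. Leave it alone.
- bowl: olivewood bowl, 150 mm across, 65 mm high, on the counter at the right, nearer the robot than the block. Origin at the centre of its underside. Leave it alone.
- pitcher: ribbed glass pitcher with a handle along its own -y (reaching 98 mm from its axis), 115 mm across, 190 mm high, on the counter beyond the block. Origin at the centre of its underside. Leave it alone.
- cup: small white cup, 64 mm across, 58 mm high, on the counter at the left, nearer the robot than the block. Origin at the centre of its underside. Leave it alone.
Things that resemble listed ones, but are neither listed nor needed, are in the scene too. There is more than one size of the slate; the job needs the smaller.

How it is judged:
By the outcome, as a careful person would: the job done as asked, in the order asked, and still so for the second after the job is handed in, with the robot touching nothing.
It also fails if it takes over 48 s, if anything falls off the work surface, if the arm or the gripper's body presses on something with over 40 N, if the wrist force passes 120 N, or if a joint passes its speed limit or range.

### The arm

A 6-joint arm with a two-finger parallel gripper is mounted at the origin on the work surface. World frame = base frame: x ahead of the robot, y to its left, z up, the work surface at z = 0. Lengths are in mm, angles in rad, forces in N, time in s.
With the tool pointing down it reaches from about 350 to 950 mm from the base axis. Payload 17.4 kg.
Tool frame: the origin (TCP) lies where the fingers leave the gripper's body, on its centre line; the fingertips stand 84 mm ahead of it and the grasp point (between the pads) lies 65 mm ahead of it; z points along the fingers, y is the direction in which the jaws open and shut (so a half turn about z gives the same grasp; the last joint's range is limited). The gripper opens to 93 mm and grips with 3 to 60 N. Pads are 15 mm wide; open, the fingers measure 128 mm over their backs; the gripper's body (75 mm by 188 mm) begins 65 mm behind the grasp point.
Start: joints at [1.173, 0.116, 1.442, -0, 1.584, -0.038], TCP at [237.667, 631.781, 302.746] pointing down, gripper open.
Joint ranges: [-2.83, 2.83], [-0.83, 2.19], [0.07, 2.5], [-1.14, 4.28], [0.01, 3], [-2.97, 2.97]. Speed limits (rad/s): [1.89, 1.89, 2.22, 3.14, 3.14, 3.14].

### API

Orientations are given as a unit quaternion [x, y, z, w].
In Python, from workcell import bot gives the robot as it stands. The module is installed in compiled form; this text tells all that it offers.
- The arm moves only by the tool play_rows, never from a script. Its argument "series" is a list of rows, each a list of 3 entries, a list of its own where there are three numbers: the closure in counts, from 0 (fully open) to 255 (shut), then the shift along the world's x, y, z in m, then the turn, a rotation vector about the world's x, y, z in rad. In form: [[claw, [x, y, z], [rx, ry, rz]], ...]. A call has exactly 5 rows; each row is the pose to reach, as a shift and turn from the pose measured when the call began; what a row does not reach only later rows make up. A row lasts 1/12 s, in which the tool goes at most 41.7 mm and 7.16 degrees, less where a joint would pass 70% of its speed; a pose out of reach is approached as far as the arm can. A call with a gripper value outside its range is refused whole. The fingers move at their own pace and stop on an object; "newtons" is the grip in N (left out, the last holds). Time passes only in rows, so rows that repeat a pose let the fingers close, or fill a call up. It gives the time, the measured TCP pose, the force and the opening at its end, in the units of the state.
- bot.observe(): the state, without advancing time (a new reading comes with each control period).
- bot.snapshot(name): name is "scene" or "top"; returns (picture, depth): 400x640x3 uint8, red, green, blue; 400x640 float32, mm along the optical axis (not along the pixel's ray), 0 where there is no reading.
- bot.camera_params(name): a dict with "fx", "fy", "cx", "cy" (pixels), "k1" (the pictures are not rectified: a ray, as slopes to the right and down, at radius r is drawn at 1 + k1 r^2 times it, then the intrinsics apply), "origin" and "orientation" of the camera in the world. Camera axes: x right, y up, looking along -z (the intrinsics and any distortion apply to the point x, -y, -z); pixel columns grow to the right and rows downward; lengths in mm; the calibration is good to about 2 mm. A picture is of the moment at which its call begins. camera_params takes no time and is no camera call.
- bot.sign_off(): hands the job in, once; it reports no verdict.
The state is a dict: "t": time; "joint_pos": joint angles; "qvel": joint speeds; "joint_torque": joint torques, N m; "tcp_pos": TCP position; "orientation": TCP orientation; "contact_force": force on the tool from outside, world axes, zero at the start; "moment": the same for the moment, N m; "width": finger opening in mm.
Only numpy, scipy, OpenCV 4.12 (cv2) and the standard library are available. Lean on these libraries where they do the work, as an engineer would, in place of code of your own. Each camera call takes 0.05 s, during which the arm holds its last target. There are 200 camera calls.

## Working session

There is one attempt and no reset: what is moved stays moved. The work goes in short steps, Python scripts to look and compute and a tool call to move; the robot and the scene stay as the last step left them, time stands still between calls to the robot, and variables do not carry over. Pictures are saved under pics/ and viewed, about 8 in all and at most 12, crops included, and the job is handed in when it is done.

Besides the shell and the picture viewer there is one more tool, called after ">>>" as name(argument=value, ...), one argument or row to a line, values as JSON. play_rows: Moves the arm, as the interface text tells. Its arguments: {"type":"object","properties":{"series":{"type":"array"},"newtons":{"type":"number"}},"required":["series"]}

```bash
mkdir -p pics; cat > h.py <<'E'
import numpy as np,cv2
from scipy.spatial.transform import Rotation as R
from workcell import bot
def cloud(name):
    pic,d=bot.snapshot(name);p=bot.camera_params(name)
    v,u=np.mgrid[0:400,0:640]
    K=np.array([[p['fx'],0,p['cx']],[0,p['fy'],p['cy']],[0,0,1.]])
    s=cv2.undistortPoints(np.stack([u,v],-1).reshape(-1,1,2).astype(float),K,np.array([p['k1'],0,0,0.])).reshape(400,640,2)
    c=np.stack([s[...,0]*d,-s[...,1]*d,-d],-1)
    W=R.from_quat(p['orientation']).apply(c.reshape(-1,3)).reshape(400,640,3)+np.array(p['origin'])
    W[d==0]=np.nan
    return pic,W
E
python3 - <<'E'
from h import *
for n in('top','scene'):
    pic,W=cloud(n);cv2.imwrite(f'pics/{n}0.png',pic[...,::-1]);np.savez(f'{n}0.npz',pic=pic,W=W)
    print(bot.camera_params(n))
s=bot.observe();print(s)
E
```

```text
{'fx': 506.6729116176787, 'fy': 506.6729116176787, 'cx': 324.812398502291, 'cy': 200.81827592203314, 'k1': 0.05046650272253257, 'origin': array([ 390.47650585,   -4.88791381, 1923.34277281]), 'orientation': array([ 0.02928778, -0.01790826, -0.69625295,  0.71697514])}
{'fx': 427.42619292739164, 'fy': 427.42619292739164, 'cx': 328.53089048581313, 'cy': 198.9135582329492, 'k1': 0.03416002463522895, 'origin': array([ 888.89608276, -545.31058587, 1158.40526915]), 'orientation': array([0.24956254, 0.07354571, 0.27832633, 0.92457775])}
{'t': 0.1, 'joint_pos': array([ 1.17319574e+00,  1.16410962e-01,  1.44215910e+00,  1.42951075e-05,
        1.58399743e+00, -3.78104683e-02]), 'qvel': array([-2.76481023e-03, -1.78180194e-03, -9.79036388e-04,  2.75729622e-04,
       -4.45384234e-05, -1.86584494e-03]), 'joint_torque': array([ 1.24326041e-03, -7.22898746e+01, -6.23859501e+01,  7.81391398e-02,
        2.29343819e-02, -5.81982317e-05]), 'tcp_pos': array([237.63024043, 631.6939867 , 302.12164899]), 'orientation': array([ 1.78926216e-01,  9.83862374e-01, -4.74374179e-04, -1.12256751e-04]), 'contact_force': array([-0.7446174 , -0.71403127, -0.81830983]), 'moment': array([-0.02667164,  0.03469636, -0.03119789]), 'width': 93.24728596424582}
```

View pics/top0.png

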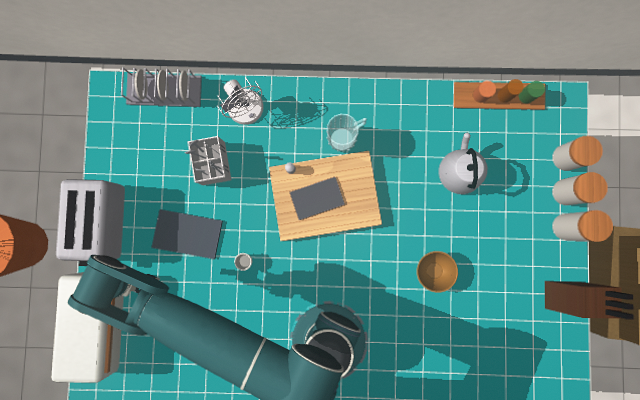

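View pics/scene0.png

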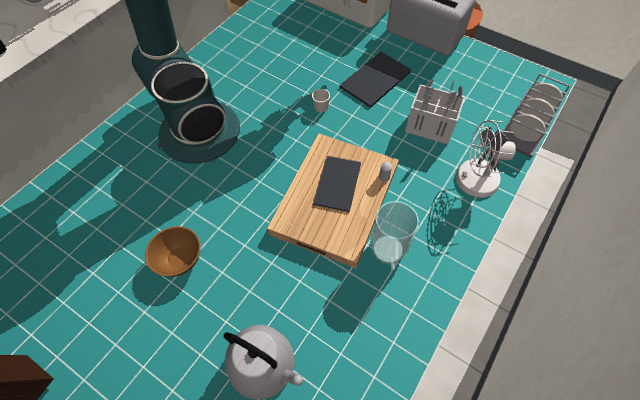

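The top view shows the block around (325,197) with the small slate on it at (318,198) and the shaker at (290,168). The caddy is at the left (208,160), which is world +y, and the kettle is at the right (462,172). The larger slate lies at (188,233) on the counter and is a decoy. So the push goes towards +y.

```bash
cat >> h.py <<'E'
def rect(P):
    (c,s,a)=cv2.minAreaRect(P.astype(np.float32)); b=cv2.boxPoints((c,s,a))
    e=b[1]-b[0];f=b[2]-b[1]
    if np.linalg.norm(f)>np.linalg.norm(e):e=f
    e=e*np.sign(e[1]); return np.round(c,1),np.round(sorted(s),1),round(float(np.arctan2(-e[0],e[1])),4) # yaw: y-axis=(-sin,cos)
def measure(pic,W,roi):
    z=W[...,2];h=pic.astype(int);m=np.zeros(z.shape,bool);m[roi]=True
    lum=h.sum(-1)
    def big(mask):
        n,l,st,_=cv2.connectedComponentsWithStats(cv2.morphologyEx(mask.astype(np.uint8),cv2.MORPH_OPEN,np.ones((3,3))))
        return l==1+np.argmax(st[1:,4])
    sl=big(m&(z>42)&(z<75)&(lum<260)&(abs(h[...,0]-h[...,2])<30)) 
    bl=big(m&(z>36)&(z<64))
    for nm,k in(('slate',sl),('block',bl)):
        P=W[k];print(nm,k.sum(),rect(P[:,:2]),'z',np.nanmedian(P[:,2]).round(1))
    return sl,bl
E
python3 - <<'E'
from h import *
for n,roi in(('top',np.s_[140:250,250:400]),('scene',np.s_[125:275,255:405])):
    f=np.load(f'{n}0.npz');sl,bl=measure(f['pic'],f['W'],roi)
    z=f['W'][...,2]
    print(np.nanmedian(z[(f['pic'][...,2]>130)&(f['pic'][...,0]<70)]))
f=np.load('top0.npz');W=f['W']
for nm,r,lo in(('shaker',np.s_[155:180,275:302],80),('kettle',np.s_[130:205,430:500],60),('caddy',np.s_[130:195,180:240],60),('pitcher',np.s_[105:160,320:375],60)):
    P=W[r].reshape(-1,3);P=P[P[:,2]>lo];print(nm,P.min(0).round(),P.max(0).round(),P.mean(0).round())
E
```

```text
Traceback (most recent call last):
  File "h.py", line 24, in measure
    sl=big(m&(z>42)&(z<75)&(lum<260)&(abs(h[...,0]-h[...,2])<30))
  File "h.py", line 23, in big
    return l==1+np.argmax(st[1:,4])
                ~~~~~~~~~^^^^^^^^^^
ValueError: attempt to get argmax of an empty sequence
```

```bash
python3 - <<'E'
from h import *
f=np.load('top0.npz')
for v,u in((198,318),(225,300),(200,365),(260,300),(300,450)): print(f['pic'][v,u],f['W'][v,u].round(1))
f=np.load('scene0.npz')
for v,u in((185,335),(215,290),(240,340),(320,150)): print(f['pic'][v,u],f['W'][v,u].round(1))
print(bot.observe()['t'])
E
```

```text
[100 101 106] [525.   52.7  50.3]
[230 184 130] [423.3 117.   37.4]
[213 166 118] [ 522.7 -121.5   48.5]
[ 43 163 162] [291.8 115.3  -5.3]
[152 210 205] [ 162.6 -447.9    4.9]
[66 70 73] [526.7  44.4  52.6]
[225 179 132] [ 471.  -112.8   46.4]
[226 182 132] [636.5 -98.2  43.5]
[ 57 147 143] [ 328.1 -557.1   -3.1]
0.1
```

```bash
python3 - <<'E'
s=open('h.py').read()
s=s.replace("    W[d==0]=np.nan\n    return pic,W","    W[d==0]=np.nan\n    return pic,W,np.array(p['origin'])")
s=s.replace("def measure(pic,W,roi):","def measure(pic,W,o,roi):").replace("lum<260","lum<360")
s=s.replace("    for nm,k in(('slate',sl),('block',bl)):\n        P=W[k];","    for nm,k,h0 in(('slate',sl,55),('block',bl,45)):\n        P=W[k];d=P-o;Q=o+d*((h0-o[2])/d[:,2:]);Q=Q[~np.isnan(Q[:,0])];print(rect(Q[:,:2]));")
s=s.replace("(z>36)&(z<64)","(z>32)&(z<64)&((h[...,0]-h[...,2]>40)|sl)")
s=s.replace("rect(P[:,:2])","''")
open('h.py','w').write(s)
E
python3 - <<'E'
from h import *
for n,roi in(('top',np.s_[140:250,250:400]),('scene',np.s_[125:275,255:405])):
    f=np.load(f'{n}0.npz');sl,bl=measure(f['pic'],f['W'],np.array(bot.camera_params(n)['origin']),roi)
    o=f['pic'][...,::-1].copy();o[bl]=(0,255,255);o[sl]=(0,0,255);cv2.imwrite(f'pics/m_{n}.png',cv2.resize(o[roi],None,fx=2.5,fy=2.5))
a,b=[cv2.imread(f'pics/m_{n}.png') for n in('top','scene')]
b=cv2.resize(b,(a.shape[1],a.shape[0]));cv2.imwrite('pics/m.png',np.hstack([a,b]))
f=np.load('top0.npz');W=f['W']
for nm,r,lo in(('shaker',np.s_[155:180,275:302],80),('kettle',np.s_[130:205,430:500],60),('caddy',np.s_[130:195,180:240],60),('pitcher',np.s_[105:160,320:375],60)):
    P=W[r].reshape(-1,3);P=P[P[:,2]>lo];print(nm,P.min(0).round(),P.max(0).round(),P.mean(0).round())
E
```

```text
(array([525. ,  56.8]), array([108.4, 179. ]), 0.3602)
slate 1384  z 54.1
(array([537.2,  29.2]), array([278.2, 378.4]), 0.1927)
block 7321  z 45.6
(array([528.7,  54.3]), array([110. , 181.7]), 0.3578)
slate 1794  z 54.7
(array([539.9,  26.6]), array([279.9, 384.1]), 0.1922)
block 9675  z 45.5
shaker [615. 143.  81.] [650. 174. 122.] [632. 159. 105.]
kettle [ 565. -553.   60.] [ 767. -403.  222.] [ 643. -466.  125.]
caddy [567. 387.  60.] [736. 524. 207.] [651. 457. 106.]
pitcher [ 701. -111.   60.] [814.  29. 197.] [764. -34. 139.]
```

View pics/m.png

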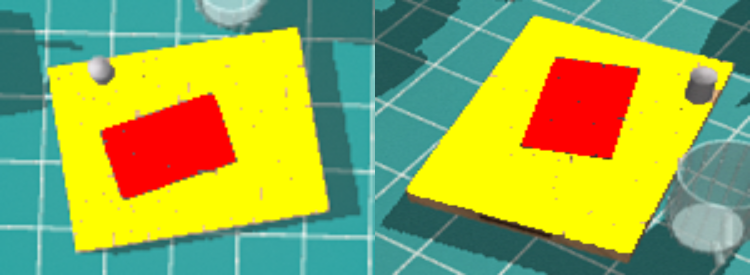

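The measured sizes match the given ones and the two cameras agree to about 3 mm. The block centre is at about (538.5, 28) with yaw 0.1925. The slate is at (527, 55.5) with yaw 0.359, so it needs about 120 mm along the block's y and about 9.5° of squaring. I'll go over high first, turning the jaws along the block's x.

>>> play_rows(
  series=[
    [90, [0.016, -0.036, 0], [0, 0, -0.1]],
    [90, [0.033, -0.073, 0], [0, 0, -0.2]],
    [90, [0.049, -0.109, 0], [0, 0, -0.3]],
    [90, [0.066, -0.146, 0], [0, 0, -0.4]],
    [90, [0.082, -0.182, 0], [0, 0, -0.5]],
  ],
)

```text
t: 0.52
tcp_pos: [319.9, 447.9, 301.6]
orientation: [0.419, 0.908, -0.001, -0.0]
contact_force: [1.2, -0.7, 0.5]
width: 64.6
```

>>> play_rows(
  series=[
    [90, [0.016, -0.036, 0], [0, 0, -0.1]],
    [90, [0.033, -0.073, 0], [0, 0, -0.2]],
    [90, [0.049, -0.109, 0], [0, 0, -0.3]],
    [90, [0.066, -0.146, 0], [0, 0, -0.4]],
    [90, [0.082, -0.182, 0], [0, 0, -0.5]],
  ],
)

```text
t: 0.93
tcp_pos: [402.1, 263.9, 301.5]
orientation: [0.632, 0.775, -0.001, -0.0]
contact_force: [0.8, 0.1, 0.5]
width: 60.1
```

>>> play_rows(
  series=[
    [90, [0.016, -0.036, 0], [0, 0, 0]],
    [90, [0.033, -0.073, 0], [0, 0, 0]],
    [90, [0.049, -0.109, 0], [0, 0, 0]],
    [90, [0.066, -0.146, 0], [0, 0, 0]],
    [90, [0.082, -0.182, 0], [0, 0, 0]],
  ],
)

```text
t: 1.35
tcp_pos: [484.4, 79.8, 301.5]
orientation: [0.632, 0.775, -0.001, -0.0]
contact_force: [1.7, 0.4, 1.2]
width: 60.0
```

>>> play_rows(
  series=[
    [90, [0.017, -0.036, 0], [0, 0, -0.005]],
    [90, [0.035, -0.073, 0], [0, 0, -0.01]],
    [90, [0.052, -0.11, 0], [0, 0, -0.01]],
    [90, [0.07, -0.146, 0], [0, 0, -0.01]],
    [90, [0.07, -0.146, -0.03], [0, 0, -0.01]],
  ],
)

```text
t: 1.77
tcp_pos: [557.1, -71.5, 275.5]
orientation: [0.638, 0.77, 0.001, 0.003]
contact_force: [1.5, 0.3, 1.2]
width: 60.2
```

>>> play_rows(
  series=[
    [90, [0, 0, -0.025], [0, 0, 0]],
    [90, [0, 0, -0.05], [0, 0, 0]],
    [90, [0, 0, -0.075], [0, 0, 0]],
    [90, [0, 0, -0.095], [0, 0, 0]],
    [90, [0, 0, -0.11], [0, 0, 0]],
  ],
)

```text
t: 2.18
tcp_pos: [556.4, -71.4, 163.0]
orientation: [0.638, 0.77, 0.0, 0.002]
contact_force: [-1.2, -0.2, -0.1]
width: 60.3
```

```bash
python3 - <<'E'
from h import *
s=bot.observe();q=R.from_quat(s['orientation']).as_matrix();print(s['t'],s['tcp_pos'],q[:,1],np.arctan2(q[1,1],q[0,1]),q[:,2])
for n,r in(('top',np.s_[130:260,240:410]),('scene',np.s_[70:280,240:440])):
    pic,W,o=cloud(n);cv2.imwrite(f'pics/{n}1.png',cv2.resize(pic[...,::-1][r],(390,400)))
cv2.imwrite('pics/c1.png',np.hstack([cv2.imread('pics/top1.png'),cv2.imread('pics/scene1.png')]))
E
```

```text
2.1833 [556.42479942 -71.43734922 163.02830801] [0.9824376  0.18657591 0.00240812] 0.18767624603369207 [ 0.0028951  -0.00233762 -0.99999308]
```

View pics/c1.png

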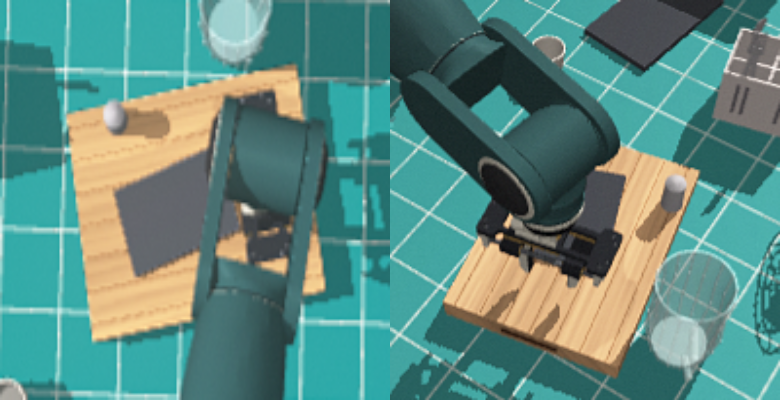

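The right-hand view shows the fingers above the block, behind the slate's near end. The gripper's body is clear of the shaker and the pitcher. I'll lower the tips to about 4 mm above the block top.

>>> play_rows(
  series=[
    [90, [0, 0, -0.01], [0, 0, 0.005]],
    [90, [0, 0, -0.02], [0, 0, 0.005]],
    [90, [0, 0, -0.026], [0, 0, 0.005]],
    [90, [0, 0, -0.03], [0, 0, 0.005]],
    [90, [0, 0, -0.03], [0, 0, 0.005]],
  ],
)

```text
t: 2.7
tcp_pos: [555.8, -71.3, 131.8]
orientation: [0.636, 0.772, -0.001, 0.001]
contact_force: [0.7, -0.4, -0.5]
width: 60.1
```

>>> play_rows(
  series=[
    [90, [-0.0011, 0.0059, 0.001], [0, 0, 0]],
    [90, [-0.0023, 0.0118, 0.001], [0, 0, 0]],
    [90, [-0.0034, 0.0177, 0.001], [0, 0, 0]],
    [90, [-0.0046, 0.0236, 0.001], [0, 0, 0]],
    [90, [-0.0057, 0.0294, 0.001], [0, 0, 0]],
  ],
)

```text
t: 3.12
tcp_pos: [550.0, -41.2, 133.1]
orientation: [0.636, 0.772, -0.001, 0.001]
contact_force: [0.1, -3.5, 0.0]
width: 60.5
```

>>> play_rows(
  series=[
    [90, [-0.001, 0.0049, 0], [0, 0, 0]],
    [90, [-0.0019, 0.0098, 0], [0, 0, 0]],
    [90, [-0.0029, 0.0147, 0], [0, 0, 0]],
    [90, [-0.0038, 0.0196, 0], [0, 0, 0]],
    [90, [-0.0048, 0.0245, 0], [0, 0, 0]],
  ],
)

```text
t: 3.53
tcp_pos: [545.2, -16.3, 133.2]
orientation: [0.636, 0.772, -0.001, 0.001]
contact_force: [-0.0, -2.4, 1.1]
width: 60.0
```

>>> play_rows(
  series=[
    [90, [-0.001, 0.0049, 0], [0, 0, 0]],
    [90, [-0.0019, 0.0098, 0], [0, 0, 0]],
    [90, [-0.0029, 0.0147, 0], [0, 0, 0]],
    [90, [-0.0038, 0.0196, 0], [0, 0, 0]],
    [90, [-0.0048, 0.0245, 0], [0, 0, 0]],
  ],
)

```text
t: 3.95
tcp_pos: [540.3, 8.7, 133.2]
orientation: [0.636, 0.772, -0.001, 0.001]
contact_force: [-0.3, -2.6, 0.5]
width: 59.9
```

```bash
python3 - <<'E'
from h import *
s=bot.observe();q=R.from_quat(s['orientation']).as_matrix();print(s['t'],s['tcp_pos'],np.arctan2(q[1,1],q[0,1]),s['contact_force'])
for n,r in(('top',np.s_[130:260,240:410]),('scene',np.s_[70:280,240:440])):
    pic,W,o=cloud(n);cv2.imwrite(f'pics/{n}2.png',cv2.resize(pic[...,::-1][r],(390,400)))
cv2.imwrite('pics/c2.png',np.hstack([cv2.imread('pics/top2.png'),cv2.imread('pics/scene2.png')]))
E
```

```text
3.95 [540.26225024   8.67907894 133.16034145] 0.19318810217286234 [-0.25884127 -2.55557279  0.5263621 ]
```

View pics/c2.png

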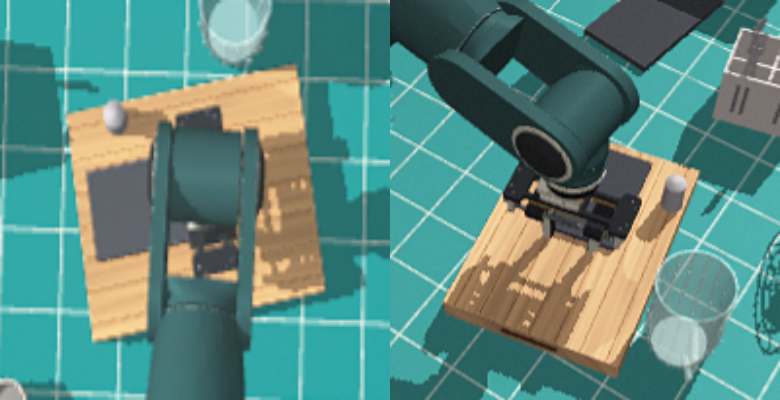

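The slate now lies square against both fingertips, at about 78 mm along the block, with a clear gap to the shaker. I'll continue to just short of the goal.

>>> play_rows(
  series=[
    [90, [-0.001, 0.0049, 0], [0, 0, 0]],
    [90, [-0.0019, 0.0098, 0], [0, 0, 0]],
    [90, [-0.0029, 0.0147, 0], [0, 0, 0]],
    [90, [-0.0038, 0.0196, 0], [0, 0, 0]],
    [90, [-0.0048, 0.0245, 0], [0, 0, 0]],
  ],
)

```text
t: 4.47
tcp_pos: [535.4, 34.0, 133.2]
orientation: [0.635, 0.772, -0.001, 0.001]
contact_force: [1.2, -3.5, 0.4]
width: 59.9
```

>>> play_rows(
  series=[
    [90, [-0.001, 0.0049, 0], [0, 0, 0]],
    [90, [-0.0019, 0.0098, 0], [0, 0, 0]],
    [90, [-0.0029, 0.0147, 0], [0, 0, 0]],
    [90, [-0.0038, 0.0196, 0], [0, 0, 0]],
    [90, [-0.0048, 0.0245, 0], [0, 0, 0]],
  ],
)

```text
t: 4.88
tcp_pos: [530.5, 59.0, 133.2]
orientation: [0.635, 0.772, -0.001, 0.001]
contact_force: [1.0, -2.3, 0.7]
width: 60.1
```

>>> play_rows(
  series=[
    [90, [-0.0008, 0.004, 0], [0, 0, 0]],
    [90, [-0.0015, 0.008, 0], [0, 0, 0]],
    [90, [-0.0023, 0.012, 0], [0, 0, 0]],
    [90, [-0.003, 0.015, 0], [0, 0, 0]],
    [90, [-0.0033, 0.017, 0], [0, 0, 0]],
  ],
)

```text
t: 5.3
tcp_pos: [527.1, 76.4, 133.2]
orientation: [0.635, 0.772, -0.001, 0.001]
contact_force: [0.9, -2.9, -0.3]
width: 59.9
```

```bash
python3 - <<'E'
from h import *
s=bot.observe();q=R.from_quat(s['orientation']).as_matrix();print(s['t'],s['tcp_pos'],np.arctan2(q[1,1],q[0,1]),s['contact_force'])
ey=np.array([-.1913,.9815]);ex=np.array([.9815,.1913]);d=s['tcp_pos'][:2]-[538.5,28];print('tool block xy',d@ex,d@ey)
for n,roi,cut in(('top',np.s_[130:260,240:410],1),('scene',np.s_[70:280,240:440],1)):
    pic,W,o=cloud(n);h=pic.astype(int);dd=W-o
    P=o+dd*((55-o[2])/dd[...,2:]);B=np.stack([(P[...,:2]-[538.5,28])@ex,(P[...,:2]-[538.5,28])@ey],-1)
    m=(h.sum(-1)<360)&(abs(h[...,0]-h[...,2])<25)&(abs(W[...,2]-55)<14)
    r=np.zeros(m.shape,bool);r[roi]=1;m&=r
    # front edge
    xs=[];ys=[]
    for x in range(-40,45,5):
        k=m&(abs(B[...,0]-x)<3)&(B[...,1]>130)
        if k.sum()>5: xs.append(x);ys.append(np.nanmax(B[...,1][k]))
    print(n,len(xs),np.polyfit(xs,ys,1) if len(xs)>3 else '',np.round(ys,1))
    k=m&(abs(B[...,1]-190)<30);print('x edges',np.nanmin(B[...,0][k]),np.nanmax(B[...,0][k]))
    cv2.imwrite(f'pics/{n}3.png',cv2.resize(pic[...,::-1][roi],(390,400)))
cv2.imwrite('pics/c3.png',np.hstack([cv2.imread('pics/top3.png'),cv2.imread('pics/scene3.png')]))
E
```

```text
5.3 [527.08511363  76.36064013 133.20316589] 0.19382268493100918 [ 0.89343681 -2.90690582 -0.32640652]
tool block xy -1.9523205125739889 49.64963604778358
top 17 [-2.63647221e-03  2.34373961e+02] [234.3 233.1 232.6 235.6 234.5 233.9 236.4 235.9 235.3 234.7 233.6 233.
 235.5 235.  234.4 233.8 232.7]
x edges -47.52202502466693 60.514492349195
scene 9 [-3.03455231e-02  2.34220502e+02] [234.4 234.4 233.  234.3 232.9 234.1 232.8 234.  232.6]
x edges -1.7691407411541613 139.41551121178367
```

View pics/c3.png

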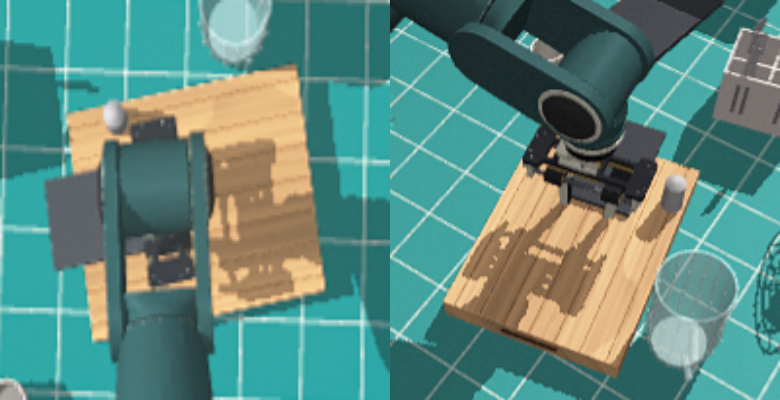

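The slate sticks out square. Its front edge is at about 235 mm by vision (goal 240) and about 237 mm by the tool position. I'll push 4 mm more, then back off and lift.

>>> play_rows(
  series=[
    [90, [-0.0003, 0.0015, 0], [0, 0, 0]],
    [90, [-0.0006, 0.003, 0], [0, 0, 0]],
    [90, [-0.0008, 0.004, 0], [0, 0, 0]],
    [90, [-0.0008, 0.004, 0], [0, 0, 0]],
    [90, [-0.0008, 0.004, 0], [0, 0, 0]],
  ],
)

```text
t: 5.82
tcp_pos: [526.3, 80.5, 133.1]
orientation: [0.635, 0.772, -0.0, 0.001]
contact_force: [0.9, -0.3, -0.5]
width: 59.8
```

>>> play_rows(
  series=[
    [90, [0.001, -0.005, 0], [0, 0, 0]],
    [90, [0.003, -0.015, 0], [0, 0, 0]],
    [90, [0.0055, -0.03, 0], [0, 0, 0]],
    [90, [0.009, -0.045, 0.01], [0, 0, 0]],
    [90, [0.01, -0.05, 0.04], [0, 0, 0]],
  ],
)

```text
t: 6.23
tcp_pos: [535.2, 28.4, 169.7]
orientation: [0.636, 0.772, -0.002, -0.002]
contact_force: [1.4, 0.1, -0.7]
width: 60.2
```

>>> play_rows(
  series=[
    [90, [0, 0, 0.035], [0, 0, 0]],
    [90, [0, 0, 0.07], [0, 0, 0]],
    [90, [0, 0, 0.105], [0, 0, 0]],
    [90, [0, -0.035, 0.13], [0, 0, 0]],
    [90, [0, -0.075, 0.13], [0, 0, 0]],
  ],
)

```text
t: 6.65
tcp_pos: [535.9, -46.8, 305.7]
orientation: [0.634, 0.773, -0.0, 0.001]
contact_force: [1.0, -1.0, 0.9]
width: 60.1
```

>>> play_rows(
  series=[
    [90, [-0.01, -0.036, 0], [0, 0, 0]],
    [90, [-0.02, -0.072, 0], [0, 0, 0]],
    [90, [-0.03, -0.108, 0], [0, 0, 0]],
    [90, [-0.04, -0.144, 0], [0, 0, 0]],
    [90, [-0.05, -0.18, 0], [0, 0, 0]],
  ],
)

```text
t: 7.07
tcp_pos: [484.7, -229.1, 305.9]
orientation: [0.634, 0.773, -0.0, 0.001]
contact_force: [0.3, 0.2, -0.3]
width: 60.2
```

```bash
python3 - <<'E'
from h import *
print(bot.observe()['tcp_pos'])
for n,roi in(('top',np.s_[140:250,240:400]),('scene',np.s_[105:275,255:425])):
    pic,W,o=cloud(n);sl,bl=measure(pic,W,o,roi);cv2.imwrite(f'pics/{n}4.png',cv2.resize(pic[...,::-1],(390,244)))
    r=[]
    for k,h0 in((sl,55),(bl,45)):
        P=W[k];d=P-o;Q=o+d*((h0-o[2])/d[:,2:]);r.append(rect(Q[~np.isnan(Q[:,0]),:2]))
    # slate in block frame, block centre/yaw from first pictures
    c=np.array({'top':(537.2,29.2),'scene':(539.9,26.6)}[n]);t=.1925;d=r[0][0]-c
    print(n,'slate block x,y',d@[np.cos(t),np.sin(t)],d@[-np.sin(t),np.cos(t)],'dyaw',r[0][2]-t)
cv2.imwrite('pics/c4.png',np.hstack([cv2.imread('pics/top4.png'),cv2.imread('pics/scene4.png')]))
E
```

```text
[ 484.71191047 -229.14185073  305.85930297]
(array([515.9, 178.1]), array([108. , 178.1]), 0.1943)
slate 1378  z 54.1
(array([532.6,  54.5]), array([278.6, 429.7]), 0.1922)
block 7643  z 45.4
top slate block x,y 7.579984161688959 150.22464458306615 dyaw 0.001799999999999996
(array([520.8, 176.7]), array([110.3, 182.6]), 0.1895)
slate 1598  z 54.6
(array([534.8,  54.6]), array([278.9, 443.2]), 0.193)
block 9662  z 45.4
scene slate block x,y 9.96892398021893 150.981590118387 dyaw -0.0030000000000000027
```

View pics/c4.png

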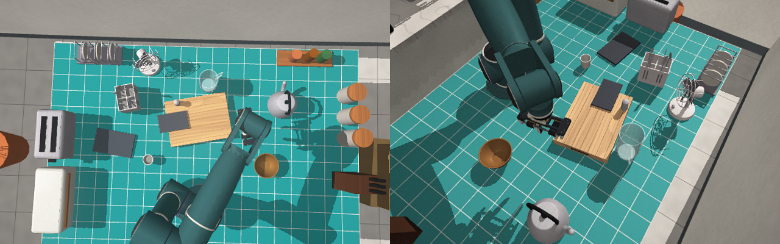

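The slate measures at 150 to 151 mm along the block and is square within 0.2°. In the pictures everything else still stands where it was, and the arm is clear at the right. I'll hand it in.

```bash
python3 -c "
from workcell import bot
print(bot.sign_off(), bot.observe()['t'])"
```

```text
the job is handed in; nothing more can be done
the job is handed in; nothing more can be done
```

The smaller slate now sticks out about 5 cm over the end of the block that faces the caddy, and I handed the job in about 7 s into the 48 s allowed. I pushed its short end with two spread fingertips, which squared it up, then drew back and lifted clear to the right. The measured tool force stayed around 3–4 N.

- **Position:** the last pictures put the slate's origin 150.2 mm (top camera) and 151.0 mm (scene camera) from the block's centre, against 150 mm wanted.
- **Squareness:** it is square to the block within 0.2°.
- **Long sides:** it lies about 8–10 mm off the block's centre line, so it stays well inside both long sides.
- **Other things:** the shaker, caddy, kettle and the rest looked unmoved. I judged that by eye from the final pictures and did not measure it.
- **Disagreements:** the two cameras differed by about 2–3 mm in absolute position. Just before the last 4 mm push, the cameras put the slate about 2 mm short of where the fingertip position did. No check failed.

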